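# Roll the tin into the groove of the rest mat

### The arm

A 6-joint arm with a two-finger parallel gripper is mounted at the origin on a cart in front of the work surface, level with it; the furniture and walls round the work are solid. World frame = base frame: x ahead of the robot, y to its left, z up, the work surface at z = 0. Lengths are in m, angles in degrees, forces in N, time in s.
With the tool pointing down it reaches from about 0.4 to 0.825 m from the base axis. Payload 7 kg.
Tool frame: the origin (TCP) lies midway between the tips of the shut fingers; the grasp point (between the pads) lies 19 mm behind it; z points along the fingers, y is the line along which they close (so a half turn about z gives the same grasp; the last joint's range is limited). The gripper opens to 88 mm and grips with 3 to 60 N. Pads are 19 mm wide; open, the fingers measure 130 mm over their backs; the gripper's body (78 mm by 193 mm) begins 47 mm behind the grasp point.
Start: joints at [-51.79, 20.546, 0.682, 0, -70.136, -16.507], TCP at [0.25, -0.627, 0.194] pointing down, gripper open.
Joint ranges: [-176.03, 176.03], [-82.01, 121.73], [-58.28, 71.71], [-173.87, 95.51], [-174.79, -0.11], [-173.66, 173.66]. Speed limits (degrees/s): [136.94, 136.94, 172.46, 180, 180, 180].

### API

Orientations are given as [roll, pitch, yaw] about the fixed x, y, z axes, in that order (R = Rz(yaw) Ry(pitch) Rx(roll)).
In Python, from plant import ctrl gives the robot as it stands.
- The arm moves only by the tool arm_command, never from a script. Its argument "steps" is a list of rows, each an object with "translation": the shift along the tool's x, y, z in mm, a list of three; "rotation": the turn, a rotation vector about the tool's x, y, z in units of 5 degrees (1.0 is 5 degrees), a list of three; "claw": the finger opening in mm, from 0 to 87.6. In form: [{"translation": [x, y, z], "rotation": [rx, ry, rz], "claw": claw}, ...]. A call has 1 to 5 rows; each row is the pose to reach, as a shift and turn from the pose commanded when the call began, along the tool's axes at that moment; what a row does not reach only later rows make up. A row lasts 1/10 s, in which the tool goes at most 50 mm and 8.59 degrees, less where a joint would pass 70% of its speed; a pose out of reach is approached as far as the arm can. A call with a gripper value outside its range is refused whole. The fingers move at their own pace and stop on an object; the grip force is fixed at half the most. Time passes only in rows, so rows that repeat a pose let the fingers close. It gives the time, the measured TCP pose, the force, the opening and the grip force at its end, in the units of the state.
- ctrl.get_obs(): the state, without advancing time (a new reading comes with each control period).
- ctrl.snapshot(name): name is "scene" or "top" or "wrist"; returns (picture, depth): 420x560x3 uint8, red, green, blue; 420x560 float32, m along the optical axis (not along the pixel's ray), 0 where there is no reading.
- ctrl.calibration(name): a dict with "vertical_fov" (degrees; the focal length in pixels is half the picture's height over the tangent of half this angle, whatever the lens; pixels are square), "cx", "cy" (the principal point, pixels), "rvec" (rotation vector, rad) and "tvec" (3), from world to camera coordinates, as OpenCV has them; the wrist camera has in their place "hand_eye" (4x4, takes a point from camera to tool coordinates, whose origin is the TCP and whose axes are the flange's). Camera axes: x right, y down, z forward; pixel columns grow to the right and rows downward; lengths in m; the calibration is good to about 2 mm. A picture is of the moment at which its call begins: read the wrist's pose just before it. calibration takes no time and is no camera call.
- ctrl.close_job(): hands the job in; it is judged then, once.
The state is a dict: "clock": time; "joint_pos": joint angles; "qvel": joint speeds; "tau": joint torques, N m; "tool_pos": TCP position; "orientation": TCP orientation; "force": force on the tool from outside, world axes, zero at the start; "moment": the same for the moment, N m; "opening": finger opening in m; "gripper_force": force on a finger pad.
Only numpy, scipy, OpenCV 4.12 (cv2) and the standard library are available. Lean on these libraries where they do the work, as an engineer would, in place of code of your own. Each camera call takes 0.05 s, during which the arm holds its last target. There are 200 camera calls.

### The job

A food tin lies loose on its side on the near part of a cork rest mat, where it could roll off the worktop. With the fingertips on top of the tin, roll it away from you along the mat until it drops into the empty shallow groove, the one before the lying bottle, and leave it lying there. Only touch it from above: do not grasp it, lift it, stand it up or reach down beside its lower half, and leave the bottle, the kitchen timer and the cup where they are.

Things in the scene. Friction and masses are not known exactly. Their poses are not given: they have to be found in the camera images.
- tin_center (a point): centre of a closed, full food tin with a paper label: a cylinder 57 mm in diameter (radius 28.7 mm), 72 mm long, about 0.2 kg, lying on its side on the mat's flat top. z runs along its axis (level, within 0.1 rad of the groove's direction); x and y turn as it rolls, y is up at the start. It rolls without slipping; let go on the flat at 0.1 m/s it rolls on about 1 cm.
- near_groove (a point): middle of the empty near groove, level with the mat's top, 6 mm above the worktop. x points away from the robot across the grooves (the way to roll), y along the groove, z up. The groove is 22 mm wide, 3 mm deep; a tin lying in it sinks about 2 mm. The tin starts 60 to 140 mm before this point (at negative x), up to 30 mm to either side.
- mat: fixed flat cork mat on dark rubber (seen in its two grooves, along y), 285 mm (x) by 170 mm (y), 6 mm thick. Origin on the worktop under the near groove's middle, axes as there. The mat reaches from x = -170 to 115 mm; the far groove, with the bottle, is at x = 78 mm. Fingertips grip well: pushed from behind the tin jams; drawn along on top it rolls half as far as they go.
- bottle_center (a point): middle of a clear plastic water bottle, 58 mm in diameter, 176 mm long, lying along the far groove, 78 mm beyond the near one. Leave alone.
- timer: white round kitchen timer, 60 mm wide, 54 mm high, standing just left of the mat; origin at the centre of its underside. Leave alone.
- cup: small espresso cup, 64 mm wide, 91 mm with its handle, 50 mm high, standing just right of the mat; origin at its underside. Leave alone.

How it is judged (in metres and radians):
On the way:
1. the tin has rolled (not slid) about a fifth of a turn, still lying (angle between tin_center's own y axis and vertical above 1.2 rad and height (world z) of tin_center below 0.055 m), for 0.05 s.
At the end, for the whole second after the job is handed in: The tin lies at rest in the near groove: centre within 7 mm of the groove's centre line, within 55 mm of its middle lengthwise, sunk in (under 27.8 mm above the mat's top), axis along it within 0.12 rad, slower than 0.02 m/s; bottle, timer and cup within 20 mm of where they stood (x of tin_center in the frame of near_groove between -0.007 and 0.007 m and y of tin_center in the frame of near_groove between -0.055 and 0.055 m and z of tin_center in the frame of near_groove below 0.0278 m and angle between the z axis of tin_center and the y axis of near_groove, either way round below 0.12 rad and linear speed of tin below 0.02 m/s and distance of each of bottle_center, timer, cup from where it was at the start of the episode below 0.02 m); the robot touches nothing.
It fails at once if the tin is lifted (its centre more than 55 mm above the worktop) (height (world z) of tin_center above 0.055 m).
It fails at once if the tin is stood up or tipped on end (angle between tin_center's own z axis and vertical below 1.1 rad).
It fails at once if the fingers touch the tin while they reach down beside its lower half (grasp point, 19 mm behind the fingertips, less than 45 mm above the worktop) (contact force between the fingers and tin above 0.5 N and z of the grasp point in the frame of near_groove below 0.039 m).
It fails at once if the bottle, the timer or the cup is moved more than 20 mm (distance of any of bottle_center, timer, cup from where it was at the start of the episode above 0.02 m).
It also fails if it takes over 64 s, if anything falls off the work surface, if the arm or the gripper's body presses on something with over 40 N, if the wrist force passes 120 N, or if a joint passes its speed limit or range.

## Working session

There is one attempt and no reset: what is moved stays moved. The work goes in short steps, Python scripts to look and compute and a tool call to move; the robot and the scene stay as the last step left them, time stands still between calls to the robot, and variables do not carry over. Pictures are saved under pics/ and viewed, at most 10 in all, crops included, and the job is handed in when it is done.

Besides the shell and the picture viewer there is one more tool, called after "Request:" by a JSON object that holds its "fn" and its "kwargs", one argument or row to a line. arm_command: Moves the arm, as the interface text tells. Its arguments: {"type":"object","properties":{"steps":{"type":"array"}},"required":["steps"]}

```bash
mkdir -p pics; cat > h.py <<'E'
import numpy as np,cv2
from plant import ctrl
def snap(n,f=None):
    o=ctrl.get_obs();p,d=ctrl.snapshot(n)
    if f: cv2.imwrite('pics/'+f,p[:,:,::-1])
    return p,d,o
def world(n,d,o=None):
    c=ctrl.calibration(n);f=210/np.tan(np.radians(c['vertical_fov']/2))
    v,u=np.mgrid[:420,:560]
    P=np.stack([(u-c['cx'])/f*d,(v-c['cy'])/f*d,d],-1)
    R=cv2.Rodrigues(np.array(c['rvec'],float))[0]
    W=(P-np.array(c['tvec']).ravel())@R
    W[d<=0]=np.nan
    return W
E
python3 - <<'E'
from h import *
p,d,o=snap('top','t0.png');print(o)
W=world('top',d);np.save('W.npy',W);np.save('p.npy',p)
print(ctrl.calibration('top'))
E
```

```text
{'clock': 0.0, 'joint_pos': array([-5.17882659e+01,  2.05918042e+01,  6.34107036e-01, -2.04839833e-02,
       -7.01349576e+01, -1.65067221e+01]), 'qvel': array([ 0.07410623, -0.02729223, -0.00050098, -0.03551689, -0.04764806,
        0.10182759]), 'tau': array([ 1.22804955e-03, -5.82709301e+01,  2.93069923e+01,  6.99733436e+00,
        7.13152884e-03, -1.55264620e-04]), 'tool_pos': array([ 0.24940847, -0.62665521,  0.19301995]), 'orientation': array([ 1.79905692e+02, -7.86580855e-03, -1.58301958e+02]), 'force': array([-0.61709825, -0.25248101, -0.08039192]), 'moment': array([ 0.06214948,  0.0056729 , -0.03188308]), 'gripper_force': 0.0, 'opening': 0.0874421482613337}
{'vertical_fov': 53.58565243655568, 'cx': 272.48202127119583, 'cy': 200.8686831638034, 'rvec': array([ 2.12544403, -2.13756138,  0.19227611]), 'tvec': array([0.11078597, 0.60540258, 0.79174932])}
```

View pics/t0.png

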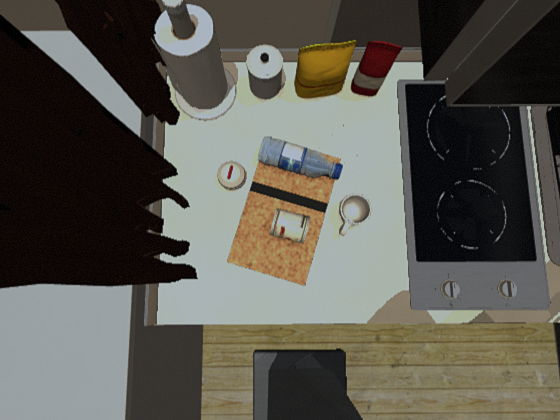

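The top view shows the tin near pixel (290,225), the empty groove as a dark strip from (251,187) to (326,205), the bottle at (300,157), the timer at (231,175) and the cup at (354,212).

```bash
python3 - <<'E'
from h import *
W=np.load('W.npy');p=np.load('p.npy').astype(int)
v,u=np.mgrid[:420,:560]
def box(a,b,c,e):return (u>=a)&(u<=b)&(v>=c)&(v<=e)
for n,(x,y) in dict(table=(200,270),mat=(270,260),tin=(290,225),groove=(288,196),bottle=(295,158),cup=(354,200),timer=(231,172),black=(60,180),blacktip=(185,270),hood=(500,60)).items(): print(n,W[y,x].round(4),p[y,x])
m=box(245,332,180,212)&(p.max(-1)<60)&(np.abs(W[...,2])<.02)
q=W[m][:,:2];(c,s,a)=cv2.minAreaRect(q.astype(np.float32));print('groove',c,s,a,m.sum(),q.mean(0))
c0=q.mean(0);l=np.linalg.svd(q-c0,full_matrices=False)[2][0];print('dir',l,np.degrees(np.arctan2(l[1],l[0])),'ext',((q-c0)@l).min(),((q-c0)@l).max())
t=box(262,318,203,250)&(W[...,2]>.03)
q=W[t];c,s,a=cv2.minAreaRect(q[:,:2].astype(np.float32));print('tin',c,s,a,q[:,2].max(),np.percentile(q[:,2],95),t.sum())
top=q[q[:,2]>.058];ct=top.mean(0);l=np.linalg.svd(top[:,:2]-ct[:2],full_matrices=False)[2][0];print(ct,np.degrees(np.arctan2(l[1],l[0])))
E
```

```text
table [4.69e-01 2.60e-01 3.00e-04] [168 179 179]
mat [0.4886 0.1131 0.0067] [167 121  77]
tin [0.5553 0.0729 0.0638] [168 179 178]
groove [0.6252 0.0736 0.0039] [32 34 31]
bottle [0.6936 0.0607 0.0613] [171 182 198]
cup [ 0.6133 -0.0658  0.0173] [123 115 102]
timer [0.6675 0.1925 0.0502] [86 67 64]
black [0.5424 0.2984 0.5235] [13  6  3]
blacktip [0.4668 0.2524 0.1918] [14  8  4]
hood [ 0.5773 -0.019   0.6675] [14 12 11]
groove (0.6237919926643372, 0.07322513312101364) (0.16793644428253174, 0.02039502188563347) 72.77234649658203 702 [0.62368472 0.07321445]
dir [0.29494935 0.95551289] 72.84549965326381 ext -0.08392040270827701 0.08401961778116308
tin (0.5576900839805603, 0.07287755608558655) (0.07130856066942215, 0.05612633749842644) 74.76246643066406 0.06743341367579724 0.0653198633043864 982
[0.55726674 0.07253891 0.06214825] -104.43408402836175
```

```bash
python3 - <<'E'
from h import *
p,d,o=snap('scene','s0.png')
W=world('scene',d)
for W in (W,np.load('W.npy')):
    q=W[(W[...,2]>.1)&(np.abs(W[...,1])<.5)&(W[...,0]>.2)&(W[...,0]<.9)]
    H,_,_=np.histogram2d(q[:,0],q[:,1],bins=[np.arange(.2,.91,.1),np.arange(-.5,.51,.1)]);print(H.astype(int))
    for r in [(-.5,-.2),(-.2,.2),(.2,.5)]:
        s=q[(q[:,1]>r[0])&(q[:,1]<r[1])]
        if len(s):print(r,s.min(0),s.max(0))
c=ctrl.calibration('top');R=cv2.Rodrigues(c['rvec'])[0];print(-R.T@c['tvec'])
E
```

```text
[[   0    0    0    0 7158  359    0    0   32   68]
 [   0    0    0    0    0    0    0    0   53   86]
 [   0    0    0    0    0    0    0 3259 2483   57]
 [   0    0    0    0    0    0    0 3908 3874    0]
 [   0    0    0    0    0    0    0 1310 1377    0]
 [   0    0    0    0    0    0    0 1678 1644   35]
 [   0    0    0  778 1319  782  285 3591 1694  295]]
(-0.2, 0.2) [ 0.20000344 -0.13952599  0.10003294] [0.89994899 0.19991106 0.55851236]
(0.2, 0.5) [0.22475492 0.20012646 0.10000322] [0.89999466 0.49988538 0.46174576]
[[    0     0     0     0     0     0     0     0   876  2765]
 [    0     0     0     0     0     0     0     0   905  2877]
 [    0     0     0     0     0     0     0  6849  3575  1125]
 [    0     0     0     0 11364   195     0  6761 10741     0]
 [    0     0     0     0   929  1577     0   667  5555     0]
 [    0     0     0     0     0     0     0  1617  5276   226]
 [    0     0     0   507  1268  1004   705  4528  1044  1081]]
(-0.2, 0.2) [ 0.57614085 -0.13367974  0.1001251 ] [0.89986332 0.15948191 0.7201522 ]
(0.2, 0.5) [0.21108888 0.20621461 0.10000007] [0.89998831 0.49997667 0.64189069]
[0.45841559 0.11139147 0.88492932]
```

View pics/s0.png

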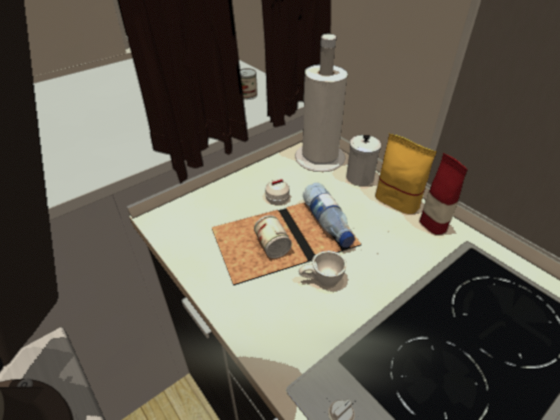

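The scene view shows the mat with the tin at (271,236), the timer at (277,190) and the cup at (327,268). The curtain at y > 0.2 m is the only obstacle nearby. The measured heights match the sizes given. I'll move over the tin now.

Request:
{"fn": "arm_command", "kwargs": {
  "steps": [
    {"translation":[-35,35,0],"rotation":[0,0,0],"claw":0},
    {"translation":[-70,70,0],"rotation":[0,0,0],"claw":0},
    {"translation":[-105,105,0],"rotation":[0,0,0],"claw":0},
    {"translation":[-140,140,0],"rotation":[0,0,0],"claw":0},
    {"translation":[-170,170,0],"rotation":[0,0,0],"claw":0}
  ]
}}

```text
clock: 0.6
tool_pos: [0.3449, -0.4041, 0.1937]
orientation: [180.0, -0.0, -158.3]
force: [0.8, -0.0, 0.6]
opening: 0.053
gripper_force: 0.0
```

Request:
{"fn": "arm_command", "kwargs": {
  "steps": [
    {"translation":[-35,35,0],"rotation":[0,0,0],"claw":0},
    {"translation":[-70,70,0],"rotation":[0,0,0],"claw":0},
    {"translation":[-105,105,0],"rotation":[0,0,0],"claw":0},
    {"translation":[-140,140,0],"rotation":[0,0,0],"claw":0},
    {"translation":[-170,170,0],"rotation":[0,0,0],"claw":0}
  ]
}}

```text
clock: 1.1
tool_pos: [0.4401, -0.1833, 0.194]
orientation: [180.0, 0.0, -158.3]
force: [1.0, 0.5, -0.3]
opening: 0.0134
gripper_force: 0.0
```

Request:
{"fn": "arm_command", "kwargs": {
  "steps": [
    {"translation":[-35,35,0],"rotation":[0,0,1.6],"claw":0},
    {"translation":[-70,70,0],"rotation":[0,0,3.2],"claw":0},
    {"translation":[-105,105,0],"rotation":[0,0,4.8],"claw":0},
    {"translation":[-140,140,0],"rotation":[0,0,6.4],"claw":0},
    {"translation":[-170,170,0],"rotation":[0,0,7.8],"claw":0}
  ]
}}

```text
clock: 1.6
tool_pos: [0.5324, 0.031, 0.194]
orientation: [180.0, -0.0, 162.4]
force: [1.4, 0.6, 0.4]
opening: 0.0007
gripper_force: 0.0
```

Request:
{"fn": "arm_command", "kwargs": {
  "steps": [
    {"translation":[-2,20,30],"rotation":[0,0,0],"claw":0},
    {"translation":[-5,42,60],"rotation":[0,0,0],"claw":0},
    {"translation":[-5,42,90],"rotation":[0,0,0],"claw":0},
    {"translation":[-5,42,104],"rotation":[0,0,0],"claw":0},
    {"translation":[-5,42,104],"rotation":[0,0,0],"claw":0}
  ]
}}

```text
clock: 2.1
tool_pos: [0.5476, 0.0673, 0.0873]
orientation: [-179.8, -0.2, 162.7]
force: [0.1, -0.6, 0.6]
opening: 0.0005
gripper_force: 0.0
```

```bash
python3 - <<'E'
from h import *
p,d,o=snap('wrist','w0.png');print(o['tool_pos'],o['orientation'],o['force'])
E
```

```text
[0.54757811 0.06733526 0.08728543] [-179.80984146   -0.23622178  162.70577271] [ 0.14439824 -0.55261611  0.62072906]
```

View pics/w0.png

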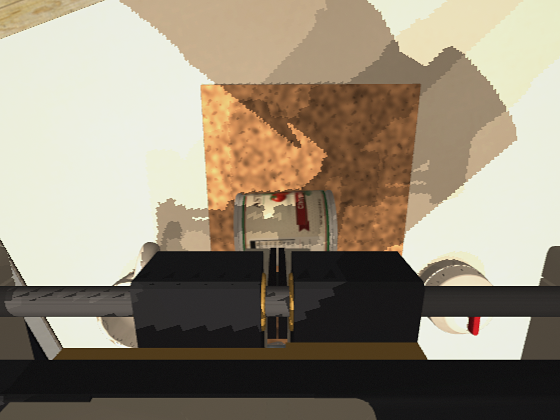

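The wrist view shows the shut fingers at about (277,300), over the far half of the tin, which spans u 235–338. They are centred to within about 6 mm. I'll lower slowly until contact.

Request:
{"fn": "arm_command", "kwargs": {
  "steps": [
    {"translation":[-2,6,6],"rotation":[0,0,0],"claw":0},
    {"translation":[-2,6,12],"rotation":[0,0,0],"claw":0},
    {"translation":[-2,6,18],"rotation":[0,0,0],"claw":0},
    {"translation":[-2,6,21],"rotation":[0,0,0],"claw":0},
    {"translation":[-2,6,21],"rotation":[0,0,0],"claw":0}
  ]
}}

```text
clock: 2.65
tool_pos: [0.5528, 0.0727, 0.0685]
orientation: [-180.0, -0.0, 162.7]
force: [0.5, 0.1, -0.6]
opening: 0.0006
gripper_force: 0.0
```

Request:
{"fn": "arm_command", "kwargs": {
  "steps": [
    {"translation":[0,0,1],"rotation":[0,0,0],"claw":0},
    {"translation":[0,0,2],"rotation":[0,0,0],"claw":0},
    {"translation":[0,0,2],"rotation":[0,0,0],"claw":0}
  ]
}}

```text
clock: 2.95
tool_pos: [0.5532, 0.0729, 0.067]
orientation: [180.0, 0.0, 162.7]
force: [-0.4, -0.5, -0.5]
opening: 0.0003
gripper_force: 0.0
```

Request:
{"fn": "arm_command", "kwargs": {
  "steps": [
    {"translation":[2,0,1],"rotation":[0,0,0],"claw":0},
    {"translation":[3,0,2],"rotation":[0,0,0],"claw":0},
    {"translation":[3,0,3],"rotation":[0,0,0],"claw":0},
    {"translation":[3,0,3],"rotation":[0,0,0],"claw":0}
  ]
}}

```text
clock: 3.35
tool_pos: [0.5502, 0.0738, 0.0638]
orientation: [-180.0, -0.0, 162.7]
force: [-0.2, 0.7, -0.5]
opening: 0.0003
gripper_force: 0.0
```

Request:
{"fn": "arm_command", "kwargs": {
  "steps": [
    {"translation":[0,0,0.5],"rotation":[0,0,0],"claw":0},
    {"translation":[0,0,1],"rotation":[0,0,0],"claw":0},
    {"translation":[0,0,1],"rotation":[0,0,0],"claw":0}
  ]
}}

```text
clock: 3.65
tool_pos: [0.5503, 0.0738, 0.0629]
orientation: [-180.0, -0.0, 162.7]
force: [0.2, -0.2, 0.1]
opening: 0.0006
gripper_force: 0.0
```

Request:
{"fn": "arm_command", "kwargs": {
  "steps": [
    {"translation":[0,0,0.5],"rotation":[0,0,0],"claw":0},
    {"translation":[0,0,1],"rotation":[0,0,0],"claw":0},
    {"translation":[0,0,1],"rotation":[0,0,0],"claw":0}
  ]
}}

```text
clock: 3.95
tool_pos: [0.5503, 0.0738, 0.0619]
orientation: [-180.0, -0.0, 162.7]
force: [-0.3, -0.1, -0.0]
opening: 0.0001
gripper_force: 0.0
```

Request:
{"fn": "arm_command", "kwargs": {
  "steps": [
    {"translation":[-1,0,0.5],"rotation":[0,0,0],"claw":0},
    {"translation":[-2,0,1],"rotation":[0,0,0],"claw":0},
    {"translation":[-2,0,1.5],"rotation":[0,0,0],"claw":0},
    {"translation":[-2,0,1.5],"rotation":[0,0,0],"claw":0}
  ]
}}

```text
clock: 4.35
tool_pos: [0.5522, 0.0732, 0.0603]
orientation: [-180.0, -0.0, 162.7]
force: [0.0, 0.2, 0.0]
opening: 0.0007
gripper_force: 0.0
```

```bash
cat >> h.py <<'E'
def wworld(d,o):
    from scipy.spatial.transform import Rotation as Rn
    c=ctrl.calibration('wrist');f=210/np.tan(np.radians(c['vertical_fov']/2))
    v,u=np.mgrid[:420,:560];P=np.stack([(u-c['cx'])/f*d,(v-c['cy'])/f*d,d,np.ones_like(d)],-1)
    T=np.eye(4);T[:3,:3]=Rn.from_euler('xyz',o['orientation'],degrees=True).as_matrix();T[:3,3]=o['tool_pos']
    W=(P@(T@np.array(c['hand_eye'])).T)[...,:3];W[d<=0]=np.nan;return W
G=np.array([.6237,.0732]);X=np.array([.9555,-.295]);Y=np.array([.295,.9555])
def tin():
    p,d,o=snap('top');W=world('top',d);q=W[(W[...,2]>.02)&(W[...,2]<.09)]
    g=np.c_[(q[:,:2]-G)@X,(q[:,:2]-G)@Y,q[:,2]];g=g[(g[:,0]>-.12)&(g[:,0]<.04)&(abs(g[:,1])<.08)];return g
E
python3 - <<'E'
from h import *
p,d,o=snap('wrist','w1.png');W=wworld(d,o)
g=np.c_[(W.reshape(-1,3)[:,:2]-G)@X,(W.reshape(-1,3)[:,:2]-G)@Y,W.reshape(-1,3)[:,2]].reshape(420,560,3)
for v in range(120,300,12):print(v,[tuple((1000*g[v,u]).round(1)) for u in (250,286,320)])
print(o['force'],(o['tool_pos'][:2]-G)@X,(o['tool_pos'][:2]-G)@Y)
p,d,o=snap('scene','s1.png')
cv2.imwrite('pics/s1c.png',cv2.resize(p[120:320,180:400,::-1],None,fx=3,fy=3)[:600])
E
```

```text
120 [(np.float64(-138.8), np.float64(-39.1), np.float64(3.5)), (np.float64(-138.8), np.float64(-13.5), np.float64(5.2)), (np.float64(-138.7), np.float64(10.6), np.float64(5.4))]
132 [(np.float64(-130.4), np.float64(-39.4), np.float64(2.9)), (np.float64(-130.4), np.float64(-13.4), np.float64(4.0)), (np.float64(-130.3), np.float64(11.0), np.float64(4.3))]
144 [(np.float64(-121.9), np.float64(-39.6), np.float64(3.4)), (np.float64(-121.9), np.float64(-13.4), np.float64(4.1)), (np.float64(-121.8), np.float64(11.3), np.float64(3.9))]
156 [(np.float64(-113.3), np.float64(-39.8), np.float64(4.1)), (np.float64(-113.3), np.float64(-13.4), np.float64(4.9)), (np.float64(-113.2), np.float64(11.6), np.float64(4.3))]
168 [(np.float64(-104.3), np.float64(-40.0), np.float64(3.5)), (np.float64(-104.5), np.float64(-13.3), np.float64(4.7)), (np.float64(-104.3), np.float64(11.9), np.float64(4.4))]
180 [(np.float64(-95.5), np.float64(-40.2), np.float64(4.6)), (np.float64(-95.4), np.float64(-13.3), np.float64(4.3)), (np.float64(-95.5), np.float64(12.0), np.float64(5.4))]
192 [(np.float64(-86.3), np.float64
[... 957 characters left out ...]
oat64(100.0)), (np.float64(-106.7), np.float64(-7.7), np.float64(162.6))]
264 [(np.float64(-107.0), np.float64(-26.8), np.float64(171.0)), (np.float64(-76.9), np.float64(-15.8), np.float64(108.6)), (np.float64(-107.2), np.float64(-8.8), np.float64(171.4))]
276 [(np.float64(-107.3), np.float64(-26.3), np.float64(178.0)), (np.float64(-78.9), np.float64(-16.2), np.float64(124.2)), (np.float64(-106.9), np.float64(-9.5), np.float64(177.4))]
288 [(np.float64(-105.3), np.float64(-26.2), np.float64(180.0)), (np.float64(-99.9), np.float64(-17.5), np.float64(170.6)), (np.float64(-105.3), np.float64(-9.8), np.float64(180.3))]
[0.04178107 0.21366951 0.03074787] -0.06832300637446667 -0.021080963257115483
```

View pics/s1c.png

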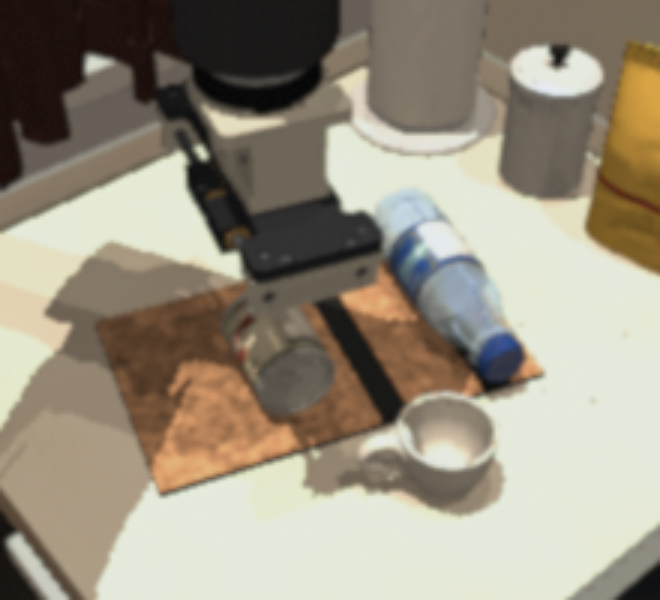

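View pics/w1.png

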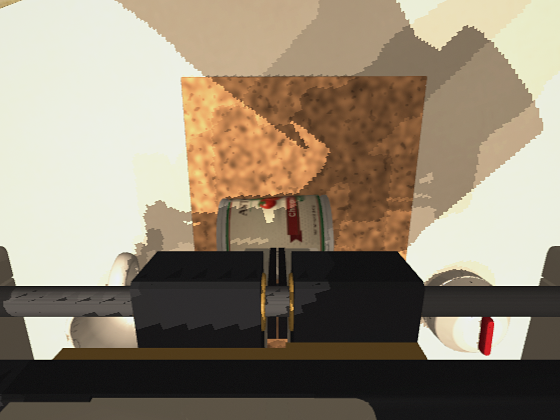

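The crop shows the fingertips just over the tin's top. The wrist view shows the tin spanning u 217–333, with the fingers at u 277. Depth puts the tin's axis at about -62 mm, with its top near 0.060–0.062 m, so I'll keep lowering gently.

Request:
{"fn": "arm_command", "kwargs": {
  "steps": [
    {"translation":[0,0,0.5],"rotation":[0,0,0],"claw":0},
    {"translation":[0,0,1],"rotation":[0,0,0],"claw":0},
    {"translation":[0,0,1],"rotation":[0,0,0],"claw":0}
  ]
}}

```text
clock: 4.75
tool_pos: [0.5522, 0.0732, 0.0594]
orientation: [-180.0, -0.0, 162.7]
force: [0.5, 0.3, -0.2]
opening: 0.0006
gripper_force: 0.0
```

Request:
{"fn": "arm_command", "kwargs": {
  "steps": [
    {"translation":[0,0,0.5],"rotation":[0,0,0],"claw":0},
    {"translation":[0,0,1],"rotation":[0,0,0],"claw":0},
    {"translation":[0,0,1],"rotation":[0,0,0],"claw":0}
  ]
}}

```text
clock: 5.05
tool_pos: [0.5522, 0.0732, 0.0584]
orientation: [-180.0, -0.0, 162.7]
force: [-0.6, -1.2, -0.1]
opening: 0.0005
gripper_force: 0.0
```

Request:
{"fn": "arm_command", "kwargs": {
  "steps": [
    {"translation":[-1,0,0.5],"rotation":[0,0,0],"claw":0},
    {"translation":[-2,0,1],"rotation":[0,0,0],"claw":0},
    {"translation":[-2,0,1],"rotation":[0,0,0],"claw":0}
  ]
}}

```text
clock: 5.35
tool_pos: [0.5543, 0.0726, 0.0574]
orientation: [-180.0, -0.0, 162.7]
force: [-0.4, 0.1, 0.0]
opening: 0.0002
gripper_force: 0.0
```

```bash
python3 - <<'E'
from h import *
for i in range(4):
    p,d,o=snap('wrist');print(o['force'].round(2),o['tool_pos'].round(4))
W=wworld(d,o);r=W.reshape(-1,3);g=np.c_[(r[:,:2]-G)@X,(r[:,:2]-G)@Y,r[:,2]]
g=g[(g[:,2]>.03)&(g[:,2]<.064)&(g[:,1]>-.035)&(g[:,1]<.005)&(g[:,0]>-.1)]
from scipy.optimize import least_squares
s=least_squares(lambda a:np.hypot(g[:,0]-a[0],g[:,2]-a[1])-.0287,[-.062,.034],loss='soft_l1',f_scale=.001);print(s.x,len(g),g[:,0].max())
E
```

```text
[-0.42  0.14  0.02] [0.5543 0.0726 0.0574]
[-0.28 -0.47 -0.39] [0.5542 0.0726 0.0574]
[-0.27 -0.67 -0.69] [0.5541 0.0726 0.0574]
[-0.99  0.48  0.91] [0.5541 0.0726 0.0574]
[-0.06110088  0.03289779] 3565 -0.036826795714228894
```

Request:
{"fn": "arm_command", "kwargs": {
  "steps": [
    {"translation":[0,0,0.5],"rotation":[0,0,0],"claw":0},
    {"translation":[0,0,1],"rotation":[0,0,0],"claw":0},
    {"translation":[0,0,1.5],"rotation":[0,0,0],"claw":0},
    {"translation":[0,0,1.5],"rotation":[0,0,0],"claw":0}
  ]
}}

```text
clock: 5.95
tool_pos: [0.5541, 0.0726, 0.0559]
orientation: [-180.0, -0.0, 162.7]
force: [0.2, 0.5, 0.7]
opening: 0.0
gripper_force: 0.0
```

```bash
python3 - <<'E'
from h import *
p,d,o=snap('scene');print(o['force'].round(2),o['tool_pos'].round(4))
cv2.imwrite('pics/s2c.png',cv2.resize(p[190:270,230:330,::-1],None,fx=7,fy=7,interpolation=cv2.INTER_CUBIC))
c=ctrl.calibration('scene');f=210/np.tan(np.radians(c['vertical_fov']/2))
K=np.array([[f,0,c['cx']],[0,f,c['cy']],[0,0,1.]])
print(cv2.projectPoints(np.array([o['tool_pos'],[*(G-.0611*X-.0171*Y),.0634]]),np.array(c['rvec']),np.array(c['tvec']),K,None)[0].reshape(-1,2))
E
```

```text
[0.2  0.52 0.67] [0.5541 0.0726 0.0559]
[[268.4387001  228.3521277 ]
 [270.09088277 223.76684443]]
```

View pics/s2c.png

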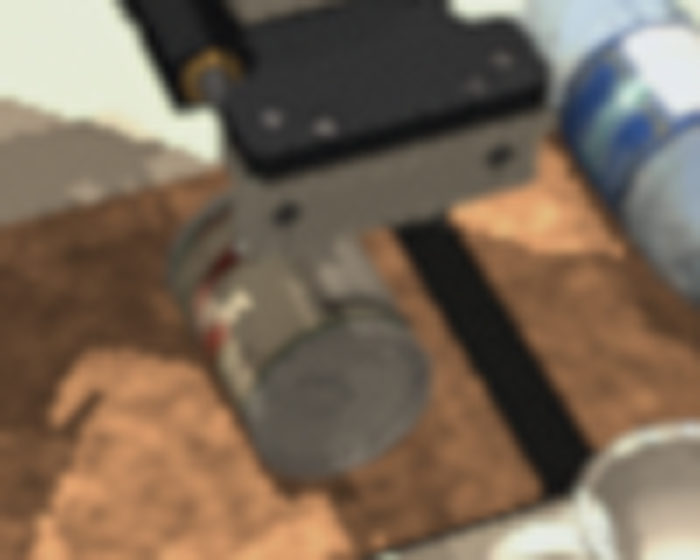

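The crop is ambiguous about where the fingertips end relative to the tin, so I'll read the finger surfaces from wrist depth.

```bash
python3 - <<'E'
from h import *
p,d,o=snap('wrist');W=wworld(d,o);r=W.reshape(-1,3);g=1000*np.c_[(r[:,:2]-G)@X,(r[:,:2]-G)@Y,r[:,2]].reshape(420,560,3)
for v in (225,235,241,244,247,250,255,262,270):print(v,*[g[v,u].round(0).astype(int) if g[v,u][0]==g[v,u][0] else 'nan' for u in (255,262,268,272,277,281,286,292,300)])
T=ctrl.calibration('wrist');H=np.linalg.inv(np.array(T['hand_eye']));f=210/np.tan(np.radians(T['vertical_fov']/2))
for q in ([0,0,0],[.0095,0,0],[.0095,0,-.02],[.0095,0,-.04]):
    c=H@np.r_[q,1];print(q,f*c[0]/c[2]+T['cx'],f*c[1]/c[2]+T['cy'],c[2])
print(np.array(T['hand_eye']).round(3))
# top view depth
q=tin();print(q.min(0),q.max(0))
E
```

```text
225 [-77 -33  55] [-77 -29  55] [-78 -25  58] [-77 -23  56] [-77 -20  56] [-77 -18  55] [-78 -15  58] [-78 -11  57] [-77  -6  56]
235 [-72 -33  59] [-72 -29  59] [-73 -25  60] [-72 -23  58] [-72 -20  60] [-72 -18  60] [-73 -15  60] [-72 -11  60] [-72  -6  60]
241 [-69 -33  61] [-69 -29  60] [-69 -25  60] [-68 -23  59] [-69 -20  61] [-69 -18  60] [-69 -15  60] [-69 -11  60] [-69  -6  61]
244 [-67 -33  61] [-67 -29  60] [-67 -25  62] [-67 -23  60] [-67 -20  60] [-67 -18  61] [-67 -15  60] [-67 -11  60] [-67  -6  61]
247 [-65 -33  61] [-65 -29  61] [-65 -25  60] [-66 -23  62] [-65 -20  61] [-65 -18  61] [-65 -15  61] [-65 -11  62] [-65  -6  61]
250 [-77 -31  94] [-77 -27  93] [-77 -24  94] [-76 -23  90] [-64 -20  62] [-76 -18  91] [-77 -16  93] [-77 -13  93] [-78  -9  94]
255 [-105  -26  161] [-105  -24  161] [-77 -24  99] [-76 -22  97] [-60 -20  61] [-76 -18  96] [-77 -16 100] [-105  -16  161] [-105  -14  161]
262 [-105  -26  165] [-103  -24  161] [-75 -24 102] [-76 -22 104] [-56 -20  62] [-76 -18 104] [-76 -16 105] [-105  -16  165] [-105  -14  165]
270 [-105  -25  170] [-101  -24  162] [-76 -24 113] [-76 -22 112] [-49 -20  59] [-76 -18 112] [-73 -16 106] [-104  -16  168] [-105  -14  169]
[0, 0, 0] 275.3053349271071 241.90733115704728 0.20315777656699163
[0.0095, 0, 0] 275.27191485971156 227.21314477881867 0.20046059006989617
[0.0095, 0, -0.02] 275.0640557246011 239.52482260254627 0.18128361159090628
[0.0095, 0, -0.04] 274.8070177238988 254.74940751876625 0.1621066331119164
[[-0.001 -0.959 -0.284  0.077]
 [ 1.    -0.    -0.001  0.001]
 [ 0.001 -0.284  0.959 -0.189]
 [ 0.     0.     0.     1.   ]]Traceback (most recent call last):
  File "<stdin>", line 9, in <module>
    return umr_minimum(a, axis, None, out, keepdims, initial, where)
ValueError: zero-size array to reduction operation minimum which has no identity
```

```bash
python3 - <<'E'
from h import *
p,d,o=snap('wrist');a=p[205:285,230:330,::-1].astype(float)
a=np.clip(255*(a/255)**.5,0,255).astype(np.uint8)
cv2.imwrite('pics/w2c.png',cv2.resize(a,None,fx=7,fy=7,interpolation=cv2.INTER_NEAREST))
p,d,o=snap('scene')
W=world('scene',d);r=W.reshape(-1,3);g=np.c_[(r[:,:2]-G)@X,(r[:,:2]-G)@Y,r[:,2]]
g=g[(g[:,0]>-.16)&(g[:,0]<.04)&(abs(g[:,1]+.02)<.025)&(g[:,2]>.05)&(g[:,2]<.14)]*1000
k=np.argsort(g[:,2]);print(g[k][::max(1,len(k)//25)].round(0).astype(int).tolist())
E
```

```text
[[-84, 0, 50], [-36, -26, 50], [-82, 4, 51], [-78, -14, 52], [-81, -11, 53], [-80, -43, 54], [-80, -7, 54], [-40, -36, 55], [-76, -22, 56], [-79, -12, 56], [-73, -12, 57], [-79, -4, 57], [-47, -26, 58], [-76, -15, 58], [-79, -11, 58], [-74, -45, 59], [-76, -10, 59], [-72, -3, 60], [-71, -38, 60], [-65, -32, 61], [-70, 1, 61], [-51, -29, 61], [-64, -24, 61], [-66, -36, 62], [-65, -43, 62], [-61, -45, 63], [-76, -13, 95]]
```

View pics/w2c.png

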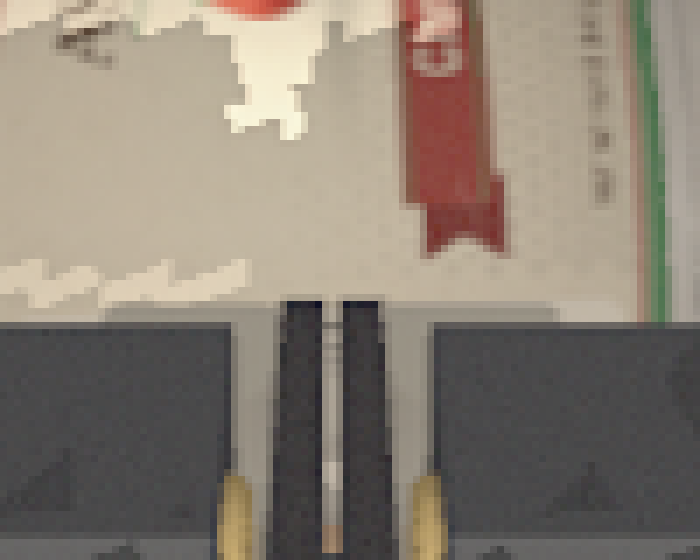

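The enlarged wrist view shows the dark pads at u≈270–284, ending at v≈248. That puts the real tips about 35 mm above the nominal TCP, which explains why there is no contact. I'll raise the tool and see how the tip position changes with opening.

Request:
{"fn": "arm_command", "kwargs": {
  "steps": [
    {"translation":[0,0,-10],"rotation":[0,0,0],"claw":0},
    {"translation":[0,0,-25],"rotation":[0,0,0],"claw":30},
    {"translation":[0,0,-25],"rotation":[0,0,0],"claw":30},
    {"translation":[0,0,-25],"rotation":[0,0,0],"claw":30},
    {"translation":[0,0,-25],"rotation":[0,0,0],"claw":30}
  ]
}}

```text
clock: 6.7
tool_pos: [0.5538, 0.0726, 0.0807]
orientation: [-180.0, -0.0, 162.7]
force: [0.2, -0.4, -0.2]
opening: 0.0259
gripper_force: 0.0
```

```bash
python3 - <<'E'
from h import *
p,d,o=snap('wrist','w3.png');print(o['tool_pos'],o['opening'])
c=ctrl.calibration('wrist');f=210/np.tan(np.radians(c['vertical_fov']/2))
v,u=np.mgrid[:420,:560];P=np.stack([(u-c['cx'])/f*d,(v-c['cy'])/f*d,d,np.ones_like(d)],-1)@np.array(c['hand_eye']).T*1000
for r in (244,248,250,252,255,260,270,280,300,320):print(r,[(k,*P[r,k,:3].round(0).astype(int)) for k in range(225,330,7) if d[r,k]<.19])
E
```

```text
[0.55382529 0.07259236 0.08074313] 0.025908401133843628
244 []
248 [(246, np.int64(10), np.int64(-15), np.int64(-32)), (309, np.int64(9), np.int64(17), np.int64(-32))]
250 [(225, np.int64(11), np.int64(-25), np.int64(-37)), (232, np.int64(11), np.int64(-21), np.int64(-38)), (239, np.int64(11), np.int64(-18), np.int64(-38)), (246, np.int64(10), np.int64(-15), np.int64(-34)), (309, np.int64(9), np.int64(17), np.int64(-33)), (316, np.int64(11), np.int64(20), np.int64(-37)), (323, np.int64(11), np.int64(24), np.int64(-38))]
252 [(225, np.int64(11), np.int64(-24), np.int64(-40)), (232, np.int64(11), np.int64(-21), np.int64(-41)), (239, np.int64(10), np.int64(-18), np.int64(-39)), (246, np.int64(9), np.int64(-14), np.int64(-37)), (309, np.int64(9), np.int64(17), np.int64(-36)), (316, np.int64(11), np.int64(20), np.int64(-40)), (323, np.int64(11), np.int64(23), np.int64(-41))]
255 [(225, np.int64(12), np.int64(-23), np.int64(-45)), (232, np.int64(10), np.int64(-21), np.int64(-42)), (239, np.int64(11), np.int64(-17), np.int64(-44)), (246, np.int64(9), np.int64(-14), np.int64(-39)), (309, np.
[... 1685 characters left out ...]
p.int64(30), np.int64(0), np.int64(-114)), (281, np.int64(31), np.int64(2), np.int64(-115)), (288, np.int64(30), np.int64(4), np.int64(-114)), (295, np.int64(30), np.int64(6), np.int64(-114)), (302, np.int64(31), np.int64(7), np.int64(-114)), (309, np.int64(31), np.int64(9), np.int64(-115)), (316, np.int64(30), np.int64(11), np.int64(-114)), (323, np.int64(31), np.int64(13), np.int64(-115))]
320 [(225, np.int64(11), np.int64(-16), np.int64(-95)), (232, np.int64(0), np.int64(-16), np.int64(-79)), (239, np.int64(-1), np.int64(-14), np.int64(-78)), (309, np.int64(-4), np.int64(14), np.int64(-74)), (316, np.int64(-1), np.int64(16), np.int64(-77)), (323, np.int64(4), np.int64(18), np.int64(-85))]
```

View pics/w3.png

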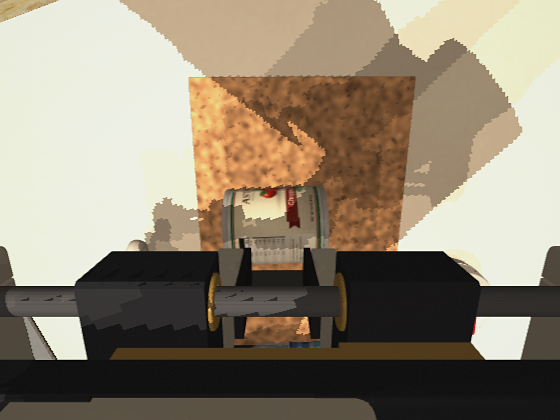

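The wrist view shows the fingers opening normally, with tips at tool z ≈ -32 mm and pad width x ≈ -8..+11 mm. Contact should therefore come at a reading of about 0.030 m. I'll lower to there at a 20 mm opening, which gives two contact points along the tin.

Request:
{"fn": "arm_command", "kwargs": {
  "steps": [
    {"translation":[0,0,12],"rotation":[0,0,0],"claw":20},
    {"translation":[0,0,25],"rotation":[0,0,0],"claw":20},
    {"translation":[0,0,38],"rotation":[0,0,0],"claw":20},
    {"translation":[0,0,45],"rotation":[0,0,0],"claw":20},
    {"translation":[0,0,46],"rotation":[0,0,0],"claw":20}
  ]
}}

```text
clock: 7.25
tool_pos: [0.5531, 0.0722, 0.0332]
orientation: [-179.9, -0.1, 162.7]
force: [0.5, -0.1, 1.2]
opening: 0.0197
gripper_force: 0.0
```

Request:
{"fn": "arm_command", "kwargs": {
  "steps": [
    {"translation":[0,0,0.5],"rotation":[0,0,0],"claw":20},
    {"translation":[0,0,1],"rotation":[0,0,0],"claw":20},
    {"translation":[0,0,2],"rotation":[0,0,0],"claw":20},
    {"translation":[0,0,2],"rotation":[0,0,0],"claw":20}
  ]
}}

```text
clock: 7.65
tool_pos: [0.5543, 0.0727, 0.0333]
orientation: [180.0, 0.0, 162.7]
force: [0.0, 1.0, -0.4]
opening: 0.02
gripper_force: 0.0
```

Request:
{"fn": "arm_command", "kwargs": {
  "steps": [
    {"translation":[0,0,0.5],"rotation":[0,0,0],"claw":20},
    {"translation":[0,0,1],"rotation":[0,0,0],"claw":20},
    {"translation":[0,0,1],"rotation":[0,0,0],"claw":20}
  ]
}}

```text
clock: 7.95
tool_pos: [0.5541, 0.0726, 0.032]
orientation: [180.0, 0.0, 162.7]
force: [-0.5, -0.3, 0.4]
opening: 0.0199
gripper_force: 0.0
```

Request:
{"fn": "arm_command", "kwargs": {
  "steps": [
    {"translation":[0,0,0.5],"rotation":[0,0,0],"claw":20},
    {"translation":[0,0,1],"rotation":[0,0,0],"claw":20},
    {"translation":[0,0,1],"rotation":[0,0,0],"claw":20}
  ]
}}

```text
clock: 8.25
tool_pos: [0.5543, 0.0726, 0.031]
orientation: [-180.0, 0.0, 162.7]
force: [-0.6, -0.3, 1.1]
opening: 0.0202
gripper_force: 0.3
```

Request:
{"fn": "arm_command", "kwargs": {
  "steps": [
    {"translation":[0,0,0.5],"rotation":[0,0,0],"claw":20},
    {"translation":[0,0,1],"rotation":[0,0,0],"claw":20},
    {"translation":[0,0,1],"rotation":[0,0,0],"claw":20}
  ]
}}

```text
clock: 8.55
tool_pos: [0.5549, 0.0726, 0.0308]
orientation: [180.0, 0.1, 162.7]
force: [0.8, -1.5, 6.2]
opening: 0.0199
gripper_force: 3.3
```

Contact at 6 N. Now the first short rolling stroke.

Request:
{"fn": "arm_command", "kwargs": {
  "steps": [
    {"translation":[-4,0,0],"rotation":[0,0,0],"claw":20},
    {"translation":[-8,0,0],"rotation":[0,0,0],"claw":20},
    {"translation":[-12,0,0],"rotation":[0,0,0],"claw":20},
    {"translation":[-16,0,0],"rotation":[0,0,0],"claw":20},
    {"translation":[-20,0,0],"rotation":[0,0,0],"claw":20}
  ]
}}

```text
clock: 9.05
tool_pos: [0.5745, 0.0671, 0.0309]
orientation: [179.9, 0.1, 162.7]
force: [0.0, 0.6, 4.7]
opening: 0.0197
gripper_force: 2.8
```

```bash
cat >> h.py <<'E'
from scipy.optimize import least_squares
def wtin():
    p,d,o=snap('wrist');W=wworld(d,o);r=W.reshape(-1,3);g=np.c_[(r[:,:2]-G)@X,(r[:,:2]-G)@Y,r[:,2]]
    fx=(o['tool_pos'][:2]-G)@X;fy=(o['tool_pos'][:2]-G)@Y
    g=g[(g[:,2]>.02)&(g[:,2]<.0625)&(abs(g[:,1]+.018)<.045)&(g[:,0]>-.1)&(g[:,0]<fx+.02)]
    def fit(g): return least_squares(lambda a:np.hypot(g[:,0]-a[0]-a[2]*(g[:,1]+.018),g[:,2]-a[1])-.0287,[fx,.033,0],loss='soft_l1',f_scale=.001).x
    print('tin x,z,slope',fit(g).round(4),'y',((np.percentile(g[:,1],1)+np.percentile(g[:,1],99))/2).round(4),'finger',fx.round(4),fy.round(4),'F',o['force'].round(1),'z',o['tool_pos'][2].round(4))
E
python3 -c "from h import *;wtin()"
```

```text
tin x,z,slope [-0.0503  0.0329 -0.0374] y -0.0217 finger -0.0452 -0.0204 F [0.  0.6 4.7] z 0.0309
```

It rolled 11 mm as predicted. I'll repeat: lift, step back, lower, roll.

Request:
{"fn": "arm_command", "kwargs": {
  "steps": [
    {"translation":[-3,0,0],"rotation":[0,0,0],"claw":20},
    {"translation":[-3,0,-6],"rotation":[0,0,0],"claw":20},
    {"translation":[13,0,-6],"rotation":[0,0,0],"claw":20},
    {"translation":[13,0,-6],"rotation":[0,0,0],"claw":20},
    {"translation":[13,0,-2],"rotation":[0,0,0],"claw":20}
  ]
}}

```text
clock: 9.6
tool_pos: [0.5612, 0.0708, 0.0325]
orientation: [180.0, 0.1, 162.7]
force: [-0.9, -0.4, 0.2]
opening: 0.0199
gripper_force: 0.0
```

Request:
{"fn": "arm_command", "kwargs": {
  "steps": [
    {"translation":[0,0,1],"rotation":[0,0,0],"claw":20},
    {"translation":[0,0,2],"rotation":[0,0,0],"claw":20},
    {"translation":[0,0,2.5],"rotation":[0,0,0],"claw":20},
    {"translation":[0,0,2.5],"rotation":[0,0,0],"claw":20}
  ]
}}

```text
clock: 10.0
tool_pos: [0.5623, 0.0704, 0.0306]
orientation: [180.0, 0.1, 162.7]
force: [-0.3, -2.0, 9.5]
opening: 0.0202
gripper_force: 4.7
```

```bash
python3 -c "from h import *;wtin()"
```

```text
tin x,z,slope [-0.0477  0.0331 -0.0373] y -0.0218 finger -0.0578 -0.0208 F [-0.3 -2.   9.5] z 0.0306
```

Request:
{"fn": "arm_command", "kwargs": {
  "steps": [
    {"translation":[-5,0,0],"rotation":[0,0,0],"claw":20},
    {"translation":[-10,0,0],"rotation":[0,0,0],"claw":20},
    {"translation":[-15,0,0],"rotation":[0,0,0],"claw":20},
    {"translation":[-20,0,0],"rotation":[0,0,0],"claw":20},
    {"translation":[-25,0,0],"rotation":[0,0,0],"claw":20}
  ]
}}

```text
clock: 10.55
tool_pos: [0.587, 0.0635, 0.0308]
orientation: [179.9, 0.2, 162.7]
force: [0.8, 1.0, 8.2]
opening: 0.02
gripper_force: 4.3
```

Request:
{"fn": "arm_command", "kwargs": {
  "steps": [
    {"translation":[-5,0,0],"rotation":[0,0,0],"claw":20},
    {"translation":[-5,0,0],"rotation":[0,0,0],"claw":20}
  ]
}}

```text
clock: 10.75
tool_pos: [0.5923, 0.0621, 0.0308]
orientation: [179.9, 0.2, 162.7]
force: [0.0, 1.4, 8.8]
opening: 0.0203
gripper_force: 4.6
```

```bash
python3 -c "from h import *;wtin()"
```

```text
tin x,z,slope [-0.0323  0.0328 -0.0389] y -0.021 finger -0.0267 -0.0199 F [0.  1.4 8.8] z 0.0308
```

Request:
{"fn": "arm_command", "kwargs": {
  "steps": [
    {"translation":[0,0,-5],"rotation":[0,0,0],"claw":20},
    {"translation":[12,0,-6],"rotation":[0,0,0],"claw":20},
    {"translation":[12,0,-6],"rotation":[0,0,0],"claw":20},
    {"translation":[12,0,-2],"rotation":[0,0,0],"claw":20},
    {"translation":[12,0,0],"rotation":[0,0,0],"claw":20}
  ]
}}

```text
clock: 11.3
tool_pos: [0.5792, 0.0652, 0.0305]
orientation: [180.0, 0.1, 162.8]
force: [-1.4, -4.8, 19.7]
opening: 0.0199
gripper_force: 9.9
```

Request:
{"fn": "arm_command", "kwargs": {
  "steps": [
    {"translation":[0,0,0],"rotation":[0,0,0],"claw":20},
    {"translation":[-5,0,0],"rotation":[0,0,0],"claw":20},
    {"translation":[-10,0,0],"rotation":[0,0,0],"claw":20},
    {"translation":[-15,0,0],"rotation":[0,0,0],"claw":20},
    {"translation":[-20,0,0],"rotation":[0,0,0],"claw":20}
  ]
}}

```text
clock: 11.8
tool_pos: [0.5991, 0.0596, 0.0308]
orientation: [179.9, 0.2, 162.8]
force: [0.4, 0.6, 10.1]
opening: 0.0203
gripper_force: 4.9
```

```bash
python3 -c "from h import *;wtin()"
```

```text
tin x,z,slope [-0.0222  0.0326 -0.0369] y -0.0207 finger -0.0195 -0.0203 F [ 0.4  0.6 10.1] z 0.0308
```

Request:
{"fn": "arm_command", "kwargs": {
  "steps": [
    {"translation":[-5,0,0],"rotation":[0,0,0],"claw":20},
    {"translation":[-9,0,0],"rotation":[0,0,0],"claw":20},
    {"translation":[-9,0,0],"rotation":[0,0,0],"claw":20},
    {"translation":[-9,0,-6],"rotation":[0,0,0],"claw":20}
  ]
}}

```text
clock: 12.25
tool_pos: [0.6057, 0.0566, 0.035]
orientation: [-180.0, -0.0, 162.7]
force: [0.0, -1.1, -0.5]
opening: 0.02
gripper_force: 0.0
```

Request:
{"fn": "arm_command", "kwargs": {
  "steps": [
    {"translation":[15,0,0],"rotation":[0,0,0],"claw":20},
    {"translation":[15,0,0],"rotation":[0,0,0],"claw":20},
    {"translation":[15,0,3],"rotation":[0,0,0],"claw":20},
    {"translation":[15,0,6],"rotation":[0,0,0],"claw":20},
    {"translation":[15,0,6],"rotation":[0,0,0],"claw":20}
  ]
}}

```text
clock: 12.75
tool_pos: [0.5933, 0.0608, 0.0307]
orientation: [180.0, 0.2, 162.8]
force: [-0.8, -2.1, 10.1]
opening: 0.02
gripper_force: 5.2
```

```bash
python3 -c "from h import *;wtin()"
```

```text
tin x,z,slope [-0.0177  0.0326 -0.034 ] y -0.0207 finger -0.0254 -0.0209 F [-0.8 -2.1 10.1] z 0.0307
```

Final stroke to the groove, slowly.

Request:
{"fn": "arm_command", "kwargs": {
  "steps": [
    {"translation":[-4,0,0],"rotation":[0,0,0],"claw":20},
    {"translation":[-8,0,0],"rotation":[0,0,0],"claw":20},
    {"translation":[-12,0,0],"rotation":[0,0,0],"claw":20},
    {"translation":[-15,0,0],"rotation":[0,0,0],"claw":20},
    {"translation":[-18,0,0],"rotation":[0,0,0],"claw":20}
  ]
}}

```text
clock: 13.3
tool_pos: [0.6108, 0.0558, 0.0308]
orientation: [179.9, 0.2, 162.7]
force: [-1.0, 0.4, 8.9]
opening: 0.02
gripper_force: 4.6
```

```bash
python3 -c "from h import *;wtin()"
```

```text
tin x,z,slope [-0.0087  0.0325 -0.0351] y -0.0204 finger -0.0072 -0.0204 F [-1.   0.4  8.9] z 0.0308
```

Request:
{"fn": "arm_command", "kwargs": {
  "steps": [
    {"translation":[-3,0,0],"rotation":[0,0,0],"claw":20},
    {"translation":[-6,0,0],"rotation":[0,0,0],"claw":20},
    {"translation":[-8,0,0],"rotation":[0,0,0],"claw":20},
    {"translation":[-8,0,0],"rotation":[0,0,0],"claw":20}
  ]
}}

```text
clock: 13.75
tool_pos: [0.6185, 0.0535, 0.0304]
orientation: [179.9, 0.2, 162.7]
force: [0.8, -0.5, 6.4]
opening: 0.0201
gripper_force: 3.6
```

```bash
python3 -c "from h import *;wtin()"
```

```text
tin x,z,slope [-0.0048  0.0321 -0.038 ] y -0.0203 finger 0.0009 -0.0204 F [ 0.8 -0.5  6.4] z 0.0304
```

Request:
{"fn": "arm_command", "kwargs": {
  "steps": [
    {"translation":[-2,0,0],"rotation":[0,0,0],"claw":20},
    {"translation":[-4,0,0],"rotation":[0,0,0],"claw":20},
    {"translation":[-4,0,0],"rotation":[0,0,0],"claw":20},
    {"translation":[-4,0,-6],"rotation":[0,0,0],"claw":20},
    {"translation":[-4,0,-6],"rotation":[0,0,0],"claw":20}
  ]
}}

```text
clock: 14.3
tool_pos: [0.6201, 0.052, 0.0356]
orientation: [-180.0, -0.0, 162.7]
force: [-0.5, 0.1, -0.5]
opening: 0.02
gripper_force: 0.0
```

```bash
python3 -c "from h import *;wtin()"
```

```text
tin x,z,slope [ 0.0027  0.0305 -0.0171] y -0.0194 finger 0.0028 -0.0213 F [-0.5  0.1 -0.5] z 0.0356
```

The tin sank 2.1 mm and straightened. I'll retreat upward and verify.

Request:
{"fn": "arm_command", "kwargs": {
  "steps": [
    {"translation":[0,0,-15],"rotation":[0,0,0],"claw":20},
    {"translation":[0,0,-40],"rotation":[0,0,0],"claw":20},
    {"translation":[20,0,-80],"rotation":[0,0,0],"claw":20},
    {"translation":[60,0,-110],"rotation":[0,0,0],"claw":20},
    {"translation":[100,0,-130],"rotation":[0,0,0],"claw":20}
  ]
}}

```text
clock: 14.85
tool_pos: [0.5241, 0.082, 0.1668]
orientation: [180.0, 0.0, 162.6]
force: [-0.6, 0.4, 0.3]
opening: 0.0198
gripper_force: 0.0
```

Request:
{"fn": "arm_command", "kwargs": {
  "steps": [
    {"translation":[0,0,0],"rotation":[0,0,0],"claw":20},
    {"translation":[0,0,0],"rotation":[0,0,0],"claw":20},
    {"translation":[0,0,0],"rotation":[0,0,0],"claw":20}
  ]
}}

```text
clock: 15.15
tool_pos: [0.5245, 0.0818, 0.1648]
orientation: [-180.0, -0.0, 162.7]
force: [0.0, 0.0, -0.7]
opening: 0.0203
gripper_force: 0.0
```

```bash
python3 - <<'E'
from h import *
for i in range(2):
    p,d,o=snap('wrist','w9.png');W=wworld(d,o);r=W.reshape(-1,3);g=np.c_[(r[:,:2]-G)@X,(r[:,:2]-G)@Y,r[:,2]]
    g=g[(g[:,2]>.02)&(g[:,2]<.07)&(abs(g[:,0])<.036)&(abs(g[:,1]+.018)<.034)]
    s=least_squares(lambda a:np.hypot(g[:,0]-a[0]-a[2]*(g[:,1]+.018),g[:,2]-a[1])-.0287,[0,.033,0],loss='soft_l1',f_scale=.001).x;print(s,len(g))
E
```

```text
[ 0.0021882   0.03069895 -0.01454509] 1201
[ 0.0021972   0.03071804 -0.01826598] 1199
```

View pics/w9.png

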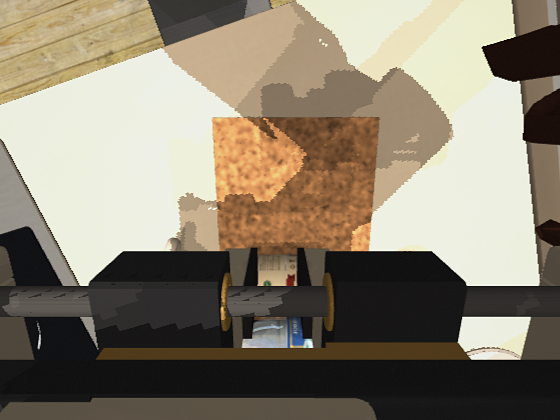

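The tin, seen between the fingers at (277,270), lies still in front of the bottle at (278,330). It is sunk into the groove and aligned, and the arm is clear of everything. Handing in.

```bash
python3 -c "from h import *;print(ctrl.close_job())"
```

```text
the job is handed in; nothing more can be done
None
```

I rolled the tin from above into the near groove and handed the job in. By the wrist camera it lies about 2 mm from the groove's centre line, sunk about 2 mm and within 0.02 rad of its direction. I avoided the bottle, timer and cup but did not re-measure their positions, and the hand-in returned no verdict.

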